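# Check the jar caps and push the loose one into the rework lane

## Task

Check the caps of all three jars in the fixture: gently twist each one clockwise, leaving the jar in its stall, until it comes up firm against its stop, or plainly keeps turning beyond where a sound cap stops. One jar has a cap that keeps turning: push that jar out through the open back of its stall so that it stands upright on the plate in the rework lane, fully clear of the stalls. Leave the other two jars in their stalls and everything else where it is.

Things in the scene. Friction and masses are not known exactly. Their poses are not given: they have to be found in the camera images.
- fixture: Cap-check fixture fixed to the bench: aluminium plate 213 x 290 mm, 6 mm thick, with three stalls in a row for the jars. Origin on the bench under the middle stall's centre; x points away from the robot's side through the stalls to the rework lane behind them, y left along the row. Stall centres at x = 0, y = -95, 0, +95 mm. The back of each stall is open.
- stall (a point): Centre of the middle stall, on the plate. Grey dividers 22 mm high (over the plate) stand beside each stall from x = -34 to +36 mm, 2 mm off the jar. At the front, x = -46 to -36 mm, grey posts 46 mm high hold each jar's front corners and leave a 44 mm wide notch in the middle, through which a finger can push the jar.
- lane (a point): Centre of the rework lane, on the plate, 93 mm behind the middle stall's centre. The lane is the bare flat plate behind all the stalls, from the dividers' ends (fixture x = 36 mm) to the face of a 20 mm high stop rail (x = 150 mm), 290 mm long in y.
- jar_1: Square amber jar, white winged screw cap; one of three alike, loose, about 0.6 kg, in a stall. Origin at its underside's centre, on the plate (6 mm over the bench); axes parallel to the fixture's at the start. Body 66 x 66 x 46 mm; round cap, 56 mm across, 50 to 62 mm over the origin; on it an upright wing 60 mm long, 10 mm thick, 62 to 79 mm over the origin, centred.
- jar_1_cap (a joint): Turn of the cap on jar_1, rad: 0 with the wing along the jar's y axis, growing as the cap turns clockwise seen from above (tightening). It stays where it is left. Starts between 0 and 0.06. Drag about 0.025 N m. A sound cap comes to a firm stop at 0.30; a loose (stripped) one turns with the same light drag well past that, to 1.4.
- jar_2: Square amber jar, white winged screw cap; one of three alike, loose, about 0.6 kg, in a stall. Origin at its underside's centre, on the plate (6 mm over the bench); axes parallel to the fixture's at the start. Body 66 x 66 x 46 mm; round cap, 56 mm across, 50 to 62 mm over the origin; on it an upright wing 60 mm long, 10 mm thick, 62 to 79 mm over the origin, centred.
- jar_2_cap (a joint): Turn of the cap on jar_2, rad: 0 with the wing along the jar's y axis, growing as the cap turns clockwise seen from above (tightening). It stays where it is left. Starts between 0 and 0.06. Drag about 0.025 N m. A sound cap comes to a firm stop at 0.30; a loose (stripped) one turns with the same light drag well past that, to 1.4.
- jar_3: Square amber jar, white winged screw cap; one of three alike, loose, about 0.6 kg, in a stall. Origin at its underside's centre, on the plate (6 mm over the bench); axes parallel to the fixture's at the start. Body 66 x 66 x 46 mm; round cap, 56 mm across, 50 to 62 mm over the origin; on it an upright wing 60 mm long, 10 mm thick, 62 to 79 mm over the origin, centred.
- jar_3_cap (a joint): Turn of the cap on jar_3, rad: 0 with the wing along the jar's y axis, growing as the cap turns clockwise seen from above (tightening). It stays where it is left. Starts between 0 and 0.06. Drag about 0.025 N m. A sound cap comes to a firm stop at 0.30; a loose (stripped) one turns with the same light drag well past that, to 1.4.
- bottle: Amber reagent bottle with a white cap, 59 mm across, 134 mm high, loose, behind the fixture. Origin at the centre of its underside.
- pen: Black-capped marker, 135 mm long, lying behind the fixture. Origin at its underside's centre.
- tape: Green tape roll, 69 mm across, 18 mm high, lying left of the fixture. Origin at its underside's centre.
- cup: Clear plastic beaker, 69 mm across, 85 mm high, left of the fixture. Origin at its underside's centre.
- clock: White kitchen-style timer, 64 x 64 x 16 mm, far left. Origin at its underside's centre.

How it is judged:
On the way:
1. the loose cap has been turned past where a sound one stops (0.4 rad), its jar still in its stall (value of joint jar_2_cap above 0.4 rad and x of jar_2 in the frame of fixture below 0.03 m), for 0.1 s.
At the end, for the whole second after the job is handed in: The loose-capped jar stands upright and still in the rework lane, its centre 72 to 125 mm behind the stall line, after its cap was turned past 0.4 rad in its stall; the other two caps are past 0.22 rad (stop at 0.30), their jars upright within 20 mm of where they started (x of jar_2 in the frame of fixture between 0.072 and 0.125 m and y of jar_2 in the frame of fixture between -0.14 and 0.14 m and value of joint each of jar_1_cap, jar_3_cap above 0.22 rad and distance of each of jar_1, jar_3 from where it was at the start of the episode below 0.02 m and angle between each of jar_1, jar_2, jar_3's own z axis and vertical below 0.1 rad and linear speed of each of jar_1, jar_2, jar_3 below 0.02 m/s); the robot touches nothing.
It fails at once if a jar is tipped over (more than 0.4 rad) (angle between any of jar_1, jar_2, jar_3's own z axis and vertical above 0.4 rad).
It fails at once if a jar is struck or forced roughly (more than 50 N against fingers or arm) (contact force between any of jar_1, jar_2, jar_3 and the fingers above 50 N or contact force between any of jar_1, jar_2, jar_3 and the arm above 50 N).
It fails at once if a sound jar is pushed out of its stall (more than 30 mm) (distance of any of jar_1, jar_3 from where it was at the start of the episode above 0.03 m).
It fails at once if a bystander is moved more than 40 mm (distance of any of bottle, pen, tape, cup, clock from where it was at the start of the episode above 0.04 m).
It also fails if it takes over 58 s, if anything falls off the work surface, if the arm or the gripper's body presses on something with over 40 N, if the wrist force passes 120 N, or if a joint passes its speed limit or range.

## Robot

A 6-joint arm with a two-finger parallel gripper is mounted at the origin on a cart in front of the work surface, level with it; the furniture and walls round the work are solid. World frame = base frame: x ahead of the robot, y to its left, z up, the work surface at z = 0. Lengths are in m, angles in rad, forces in N, time in s.
With the tool pointing down it reaches from about 0.3 to 0.775 m from the base axis. Payload 14.6 kg.
Tool frame: the origin (TCP) lies at the very end of the fingers, on their centre line; the grasp point (between the pads) lies robot.hold_point_z behind it (robot.hold_point_z is the distance from the TCP to the grasp point, in m); z points along the fingers, y is the line along which they close (so a half turn about z gives the same grasp; the last joint's range is limited). The gripper opens to 85 mm and grips with 20 to 120 N. Pads are 22 mm wide; open, the fingers measure 114 mm over their backs; the gripper's body (76 mm by 85 mm) begins 54 mm behind the grasp point. The pads swing forward as they close: fully open they stand 13 mm farther back than shut.
Start: joints at [1.109, 0.3, 1.521, -0, 1.321, -0.067], TCP at [0.212, 0.508, 0.231] pointing down, gripper open.
Joint ranges: [-3.03, 3.03], [-0.79, 2.21], [0.23, 2.52], [-1.04, 4.18], [0, 3.07], [-2.55, 2.55]. Speed limits (rad/s): [2.22, 2.22, 2.57, 3.14, 3.14, 3.14].

## Interface

Orientations are given as a rotation vector (axis times angle).
In Python, from workcell import robot, eyes gives the robot as it stands.
- The arm moves only by the shell command python3 -m jog 'ROWS' [OPENING]. ROWS is JSON, a list of rows, each a list of 6 numbers: the shift along the world's x, y, z in m, then the turn, a rotation vector about the world's x, y, z in degrees. A call has 1 to 5 rows; each row is the pose to reach, as a shift and turn from the pose commanded when the call began; what a row does not reach only later rows make up. A row lasts 1/10 s, in which the tool goes at most 50 mm and 8.59 degrees, less where a joint would pass 70% of its speed; a pose out of reach is approached as far as the arm can. A call with a gripper value outside its range is refused whole. OPENING is the gripper command: -1 is shut, 1 is fully open, values between are in proportion, set as the call begins (- or left out, the last holds). The fingers move at their own pace and stop on an object; the grip force is fixed at half the most. Time passes only in rows, so rows that repeat a pose let the fingers close. It gives the time, the measured TCP pose, the force, the opening and the grip force at its end, in the units of the state.
- robot.get_state(): the state, without advancing time (a new reading comes with each control period).
- eyes.read_camera(name): name is "scene" or "side" or "wrist"; returns a dict with "image" (420x560x3 uint8, red, green, blue), "range_z" (420x560 float32, m along the optical axis (not along the pixel's ray), 0 where there is no reading), "intrinsics" (3x3 intrinsics, pixels), "rvec" (rotation vector, rad) and "tvec" (3), from world to camera coordinates, as OpenCV has them. Camera axes: x right, y down, z forward; pixel columns grow to the right and rows downward; lengths in m; the calibration is good to about 2 mm. A picture is of the moment at which its call begins.
- robot.job_done(): hands the job in; it is judged then, once.
The state is a dict: "t": time; "qpos": joint angles; "qvel": joint speeds; "joint_torque": joint torques, N m; "eef_pos": TCP position; "tool_rot": TCP orientation; "force": force on the tool from outside, world axes, zero at the start; "moment": the same for the moment, N m; "finger_gap": finger opening in m; "gripper_force": force on a finger pad.
Only numpy, scipy, OpenCV 4.12 (cv2) and the standard library are available. Lean on these libraries where they do the work, as an engineer would, in place of code of your own. Each camera call takes 0.05 s, during which the arm holds its last target. There are 200 camera calls.

## Working session

There is one attempt and no reset: what is moved stays moved. The work goes in short steps, Python scripts to look and compute and a shell command to move; the robot and the scene stay as the last step left them, time stands still between calls to the robot, and variables do not carry over. Pictures are saved under pics/ and viewed, at most 10 in all, crops included, and the job is handed in when it is done.

```bash
mkdir -p pics; cat > h.py <<'E'
import numpy as np, cv2
from workcell import robot, eyes
def cam(n):
    c=eyes.read_camera(n); R=cv2.Rodrigues(np.array(c['rvec'],float))[0]; t=np.array(c['tvec'],float).ravel()
    K=np.array(c['intrinsics']); z=c['range_z']; v,u=np.mgrid[:z.shape[0],:z.shape[1]]
    P=np.stack([(u-K[0,2])/K[0,0]*z,(v-K[1,2])/K[1,1]*z,z],-1)
    W=(P-t)@R; W[z==0]=np.nan
    return c['image'],W,(K,R,t)
def save(n,im): cv2.imwrite('pics/'+n+'.png',im[...,::-1])
E
python3 - <<'E'
from h import *
print(robot.get_state(), robot.hold_point_z)
for n in ('scene','side'):
    im,W,(K,R,t)=cam(n); save(n,im); print(n,-R.T@t); np.save(n+'W.npy',W)
    white=(im.min(-1)>150)&(W[...,2]>0.078)&(W[...,2]<0.10)
    k,l,s,c=cv2.connectedComponentsWithStats(white.astype(np.uint8))
    for i in range(1,k):
        if s[i,4]>40:
            p=W[l==i]; print(c[i].round(),s[i,4],np.median(p,0).round(4),p.min(0).round(3),p.max(0).round(3))
E
```

```text
{'t': 0.0, 'qpos': array([ 1.10937632e+00,  3.00477697e-01,  1.52158157e+00, -2.54324186e-05,
        1.32069093e+00, -6.66130833e-02]), 'qvel': array([ 2.06342942e-03,  6.36191348e-04, -3.43318341e-05, -3.13641453e-04,
        8.75202280e-04, -8.72908679e-05]), 'joint_torque': array([ 1.19651057e-03, -5.43505704e+01, -3.61786616e+01, -2.46703735e-05,
        4.10126304e-03, -1.41847630e-05]), 'eef_pos': array([0.21145807, 0.50747491, 0.23071749]), 'tool_rot': array([-6.16076953e-01, -3.08030875e+00,  1.76519344e-03]), 'force': array([ 0.58194547,  0.22901861, -0.18817681]), 'moment': array([-0.01063089, -0.00026777, -0.02482546]), 'gripper_force': 0.0, 'finger_gap': 0.0856285478522642} 0.0187
scene [ 0.04831514 -0.71220635  0.92180173]
[258. 173.] 913 [0.5456 0.2287 0.0848] [0.476 0.188 0.078] [0.795 0.474 0.096]
[301. 159.] 65 [0.74   0.2379 0.0882] [0.724 0.211 0.084] [0.754 0.262 0.093]
[291. 163.] 75 [0.7043 0.2378 0.088 ] [0.682 0.211 0.085] [0.722 0.258 0.092]
[270. 169.] 69 [0.6363 0.2464 0.0851] [0.608 0.232 0.081] [0.657 0.264 0.09 ]
[249. 225.] 58 [0.4693 0.0722 0.0841] [0.463 0.041 0.08 ] [0.476 0.1   0.087]
[273. 247.] 72 [ 0.4803 -0.0255  0.0844] [ 0.474 -0.053  0.079] [0.488 0.005 0.088]
[526. 258.] 194 [ 0.9675 -0.3774  0.0897] [ 0.962 -0.399  0.078] [ 1.005 -0.322  0.1  ]
[298. 270.] 78 [ 0.4911 -0.1184  0.0844] [ 0.486 -0.147  0.08 ] [ 0.497 -0.09   0.089]
side [ 0.0073504 -0.4403497  0.6555509]
[290. 142.] 57 [0.7863 0.2877 0.0847] [0.758 0.233 0.082] [0.794 0.32  0.089]
[230. 184.] 899 [0.509  0.2299 0.0845] [0.473 0.192 0.081] [0.793 0.472 0.091]
[260. 168.] 84 [0.6397 0.2499 0.0845] [0.612 0.233 0.082] [0.656 0.267 0.091]
[261. 233.] 96 [0.4682 0.0735 0.0842] [0.461 0.044 0.078] [0.476 0.101 0.087]
[299. 252.] 106 [ 0.4783 -0.0222  0.0842] [ 0.472 -0.051  0.081] [0.485 0.008 0.087]
[343. 273.] 125 [ 0.4889 -0.1166  0.0842] [ 0.483 -0.144  0.081] [ 0.496 -0.087  0.087]
```

View pics/scene.png

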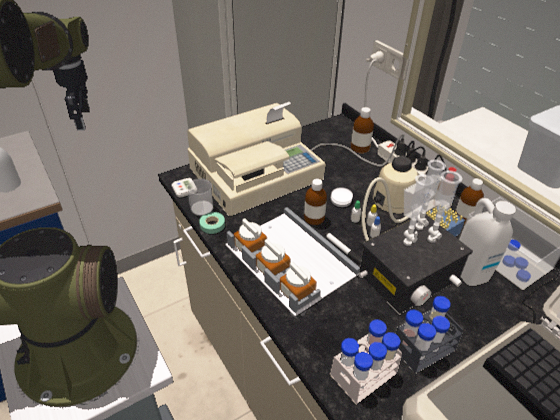

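View pics/side.png

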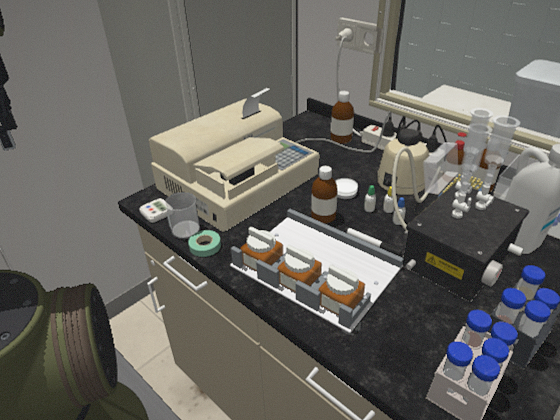

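```bash
python3 - <<'E'
from h import *
C=[]
for n,a,b in (('scene',(249,225),0),('side',(261,233),0)):
    W=np.load(n+'W.npy'); im=cv2.imread('pics/'+n+'.png')
    w=(im.min(-1)>150)&(W[...,2]>0.078)&(W[...,2]<0.092)
    for c in ((.4687,.073),(.479,-.023),(.490,-.1175)):
        m=w&(np.hypot(W[...,0]-c[0],W[...,1]-c[1])<.045); p=W[m][:,:2].astype(np.float32)
        (cx,cy),(w_,h_),_=cv2.minAreaRect(p); d=cv2.fitLine(p,cv2.DIST_HUBER,0,.01,.01).ravel()
        d=d[:2]*np.sign(d[1]); print(n,cx,cy,w_,h_,'line ang from +y, ccw',np.degrees(np.arctan2(-d[0],d[1])))
E
```

```text
scene 0.47040316462516785 0.07046082615852356 0.009924223646521568 0.05942520499229431 line ang from +y, ccw 3.3648012
scene 0.4808619022369385 -0.023981953039765358 0.009873117320239544 0.05788065120577812 line ang from +y, ccw 6.6604977
scene 0.49147599935531616 -0.11826443672180176 0.010204915888607502 0.05727663263678551 line ang from +y, ccw 6.516243
side 0.46890589594841003 0.07287026196718216 0.01034629624336958 0.0579412616789341 line ang from +y, ccw 7.102322
side 0.4789539575576782 -0.021659724414348602 0.00990796647965908 0.0587664432823658 line ang from +y, ccw 5.524166
side 0.4903498589992523 -0.11550799757242203 0.011045737192034721 0.05702211707830429 line ang from +y, ccw 3.698128
```

The pictures show three jars in the fixture, with the wings at about (249,225), (273,247) and (298,270) in scene. The row runs at 6.5° yaw and the heights check out (wing top at 0.085). The grip force would exceed 50 N, so I'll turn each wing between loosely set fingers instead of clamping it.

```bash
python3 -m jog '[[0.12,-0.2,0,0,0,-32],[0.12,-0.2,0,0,0,-32],[0.12,-0.2,0,0,0,-32],[0.12,-0.2,0,0,0,-32],[0.12,-0.2,0,0,0,-32]]' -0.65; python3 -m jog '[[0.138,-0.236,-0.05,0,0,-30.4],[0.138,-0.236,-0.05,0,0,-30.4],[0.138,-0.236,-0.05,0,0,-30.4],[0.138,-0.236,-0.05,0,0,-30.4],[0.138,-0.236,-0.05,0,0,-30.4]]'
python3 -m jog '[[0,0,0,0,0,0],[0,0,0,0,0,0]]'
```

```text
t: 0.6
eef_pos: [0.3324, 0.3052, 0.2312]
tool_rot: [1.448, 2.788, -0.001]
force: [0.3, 0.6, 0.9]
finger_gap: 0.0153
gripper_force: 0.0
t: 1.1
eef_pos: [0.4562, 0.0934, 0.1859]
tool_rot: [-2.126, -2.313, -0.0]
force: [0.8, 1.5, 0.3]
finger_gap: 0.0151
gripper_force: 0.0
t: 1.3
eef_pos: [0.4557, 0.0946, 0.1858]
tool_rot: [-2.125, -2.313, 0.001]
force: [0.2, 0.4, -0.4]
finger_gap: 0.0149
gripper_force: 0.0
```

```bash
python3 -m jog '[[0.0142,-0.0225,-0.05,0,0,0],[0.0142,-0.0225,-0.05,0,0,0],[0.0142,-0.0225,-0.05,0,0,0],[0.0142,-0.0225,-0.05,0,0,0]]'
cat >> h.py <<'E'
def wings(n='wrist',name=None):
    im,W,_=cam(n)
    if name: save(name,im)
    w=((im.min(-1)>110)&(W[...,2]>0.079)&(W[...,2]<0.092)).astype(np.uint8)
    for c in ((.4697,.0717),(.4799,-.0228),(.4909,-.1169)):
        m=(w>0)&(np.hypot(W[...,0]-c[0],W[...,1]-c[1])<.045)
        if m.sum()<40: continue
        p=W[m][:,:2].astype(np.float32)
        (cx,cy),(a,b),_=cv2.minAreaRect(p); d=cv2.fitLine(p,cv2.DIST_HUBER,0,.01,.01).ravel()
        d=d[:2]*np.sign(d[1]); print(n,m.sum(),round(cx,4),round(cy,4),p.mean(0).round(4),round(a,4),round(b,4),'yaw',np.degrees(np.arctan2(-d[0],d[1])).round(1))
E
python3 - <<'E'
from h import *
wings(name='w1'); wings('side'); wings('scene'); s=robot.get_state(); print(s['eef_pos'],s['tool_rot'],s['force'],s['moment'])
E
```

```text
t: 1.7
eef_pos: [0.47, 0.0739, 0.1375]
tool_rot: [2.121, 2.316, 0.001]
force: [0.3, 0.3, 1.0]
finger_gap: 0.015
gripper_force: 0.0
wrist 1080 0.4702 0.0747 [0.4697 0.0818] 0.0097 0.0569 yaw 5.6
side 129 0.4683 0.0721 [0.4669 0.0714] 0.0116 0.06 yaw 4.4
side 143 0.4775 -0.0217 [ 0.4774 -0.0234] 0.0116 0.0607 yaw 6.8
side 174 0.4899 -0.1161 [ 0.4884 -0.1175] 0.0126 0.0582 yaw 3.1
scene 72 0.4702 0.0697 [0.4692 0.0697] 0.0112 0.058 yaw 5.8
scene 89 0.4802 -0.0249 [ 0.4796 -0.0255] 0.0108 0.0572 yaw 4.9
scene 96 0.491 -0.1179 [ 0.4904 -0.12  ] 0.0101 0.0591 yaw 4.1
[0.47013867 0.07360687 0.13756519] [2.12090613 2.31584891 0.00234201] [0.10406072 0.88494802 0.14583337] [-0.00896878  0.02702945 -0.02042665]
```

View pics/w1.png

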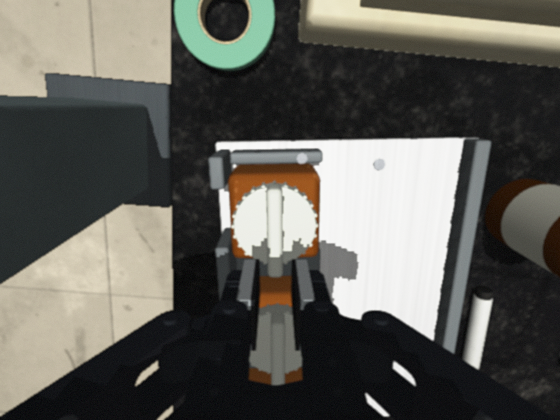

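The wrist view shows the left wing (275,225) centred between the finger lines. Next I descend.

```bash
python3 -m jog '[[0,-0.001,-0.03,0,0,0],[0,-0.001,-0.045,0,0,0],[0,-0.001,-0.05,0,0,0],[0,-0.001,-0.05,0,0,0]]';python3 -m jog '[[0,0,-0.005,0,0,0],[0,0,-0.01,0,0,0],[0,0,-0.013,0,0,0],[0,0,-0.013,0,0,0]]'
python3 -m jog '[[0,0,0,0,0,-3],[0,0,0,0,0,-6],[0,0,0,0,0,-9],[0,0,0,0,0,-12],[0,0,0,0,0,-12]]'
python3 -c "
from h import *
s=robot.get_state();print(s['force'],s['moment'],s['tool_rot']);wings('side');wings('scene')"
```

```text
t: 2.25
eef_pos: [0.4699, 0.0721, 0.0866]
tool_rot: [-2.123, -2.316, 0.0]
force: [0.1, -0.1, 0.9]
finger_gap: 0.0149
gripper_force: 0.0
t: 2.65
eef_pos: [0.4698, 0.0719, 0.0731]
tool_rot: [-2.123, -2.316, 0.0]
force: [0.4, -0.8, -0.6]
finger_gap: 0.0149
gripper_force: 0.0
t: 3.15
eef_pos: [0.4699, 0.0718, 0.0734]
tool_rot: [2.354, 2.08, -0.0]
force: [0.4, 0.1, 1.3]
finger_gap: 0.0148
gripper_force: 0.4
[0.35334303 0.11966887 1.26903303] [-0.10613043  0.0937853  -0.04222574] [ 2.35413902e+00  2.08028307e+00 -2.27751376e-04]
side 75 0.4624 0.06 [0.4696 0.0567] 0.0263 0.0422 yaw 30.3
side 150 0.4779 -0.022 [ 0.4776 -0.0236] 0.011 0.0602 yaw 6.7
side 173 0.4892 -0.1166 [ 0.4884 -0.1172] 0.0118 0.0585 yaw 2.7
scene 48 0.4723 0.0601 [0.4717 0.0556] 0.0275 0.0346 yaw -3.1
scene 89 0.48 -0.0243 [ 0.4798 -0.0251] 0.012 0.0592 yaw 4.8
scene 101 0.4903 -0.1185 [ 0.4903 -0.1204] 0.0094 0.0601 yaw 4.7
```

```bash
python3 -m jog '[[0,0,0,0,0,-3],[0,0,0,0,0,-6],[0,0,0,0,0,-9],[0,0,0,0,0,-12],[0,0,0,0,0,-12]]'
cat > s.py <<'E'
from h import *
s=robot.get_state();r=s['tool_rot'];print('F',s['force'].round(1),'M',s['moment'].round(3),'yaw',np.degrees(2*np.arctan(r[1]/r[0])).round(2)-90,'tq6',s['joint_torque'][5].round(3),s['finger_gap'])
E
python3 s.py
python3 -m jog '[[0,0,0,0,0,-1],[0,0,0,0,0,-2],[0,0,0,0,0,-3],[0,0,0,0,0,-3]]'; python3 s.py
```

```text
t: 3.75
eef_pos: [0.4698, 0.0719, 0.0734]
tool_rot: [-2.558, -1.824, 0.0]
force: [-1.8, -0.7, 1.2]
finger_gap: 0.0149
gripper_force: 0.9
F [-1.8 -0.7  1.2] M [-0.084  0.318  0.013] yaw -19.0 tq6 1.012 0.014887211615908759
t: 4.15
eef_pos: [0.4699, 0.0719, 0.0733]
tool_rot: [-2.605, -1.756, -0.0]
force: [-3.0, 0.2, 2.7]
finger_gap: 0.015
gripper_force: 1.0
F [-3.   0.2  2.7] M [-0.006  0.35   0.004] yaw -22.040000000000006 tq6 0.342 0.01496426727668716
```

```bash
for i in 1 2; do python3 -m jog '[[0,0,0,0,0,-1],[0,0,0,0,0,-2],[0,0,0,0,0,-2],[0,0,0,0,0,-2]]' | tail -2; python3 s.py; done
```

```text
finger_gap: 0.0153
gripper_force: 1.6
F [-2.9 -0.2  1.8] M [0.02  0.579 0.011] yaw -24.010000000000005 tq6 0.104 0.015258631846560655
finger_gap: 0.0149
gripper_force: 2.2
F [-0.3  0.9  0.1] M [0.279 0.219 0.077] yaw -26.020000000000003 tq6 0.119 0.014918783401426945
```

```bash
for i in 1 2; do python3 -m jog '[[0,0,0,0,0,-1],[0,0,0,0,0,-2],[0,0,0,0,0,-2],[0,0,0,0,0,-2]]' | tail -2; python3 s.py; done
```

```text
finger_gap: 0.0153
gripper_force: 2.5
F [0.6 0.6 0.3] M [ 0.08  -0.094  0.043] yaw -28.020000000000003 tq6 0.127 0.01532092881391479
finger_gap: 0.0149
gripper_force: 4.8
F [ 1.4 -0.7  0.2] M [ 0.022 -0.102  0.113] yaw -30.009999999999998 tq6 0.195 0.014888925173910982
```

```bash
for i in 1 2; do python3 -m jog '[[0,0,0,0,0,-1],[0,0,0,0,0,-1.5],[0,0,0,0,0,-1.5],[0,0,0,0,0,-1.5]]' | tail -2; python3 s.py; done
```

```text
finger_gap: 0.0153
gripper_force: 9.8
F [ 0.9  0.1 -0.5] M [-0.009 -0.197  0.264] yaw -31.509999999999998 tq6 0.311 0.01529890712075336
finger_gap: 0.0152
gripper_force: 16.1
F [2.7 0.  0.2] M [ 0.045 -0.307  0.51 ] yaw -33.01 tq6 0.496 0.015171824695529813
```

The left cap is firm: the moment climbs from 0.1 to 0.5 N m within 3°, so it is sound. Next is the middle jar.

```bash
python3 -m jog '[[0,0,0,0,0,6],[0,0,0,0,0,14],[0,0,0.02,0,0,14],[0,0,0.03,0,0,14],[0,0,0.03,0,0,14]]' ; python3 s.py
python3 -m jog '[[0.004,-0.03,0.01,0,0,6],[0.007,-0.06,0.01,0,0,12],[0.0105,-0.0945,0.01,0,0,18],[0.0105,-0.0945,0.01,0,0,21],[0.0105,-0.0945,0.01,0,0,21]]' ; python3 s.py
python3 -c "
from h import *
wings('side');wings('scene');wings('wrist')"
```

```text
t: 7.05
eef_pos: [0.4705, 0.072, 0.1045]
tool_rot: [2.558, 1.822, 0.003]
force: [0.2, -0.8, 0.4]
finger_gap: 0.0153
gripper_force: 0.0
F [ 0.2 -0.8  0.4] M [ 0.076  0.008 -0.001] yaw -19.069999999999993 tq6 -0.023 0.01525656396977476
t: 7.55
eef_pos: [0.4801, -0.0232, 0.1126]
tool_rot: [-2.184, -2.257, 0.001]
force: [0.3, 0.1, -0.1]
finger_gap: 0.0151
gripper_force: 0.0
F [ 0.3  0.1 -0.1] M [-0.018  0.052 -0.031] yaw 1.9000000000000057 tq6 -1.259 0.01513174304351891
side 114 0.4687 0.0715 [0.4676 0.0712] 0.0589 0.0107 yaw -15.6
side 149 0.4787 -0.0221 [ 0.4774 -0.0234] 0.0112 0.0604 yaw 5.9
side 166 0.4896 -0.1163 [ 0.4884 -0.1179] 0.012 0.0581 yaw 3.7
scene 67 0.4711 0.07 [0.4687 0.0657] 0.0603 0.0103 yaw -13.6
scene 86 0.4801 -0.0251 [ 0.4791 -0.0269] 0.011 0.0587 yaw 6.1
scene 97 0.4912 -0.1194 [ 0.4904 -0.1198] 0.0105 0.0595 yaw 3.2
wrist 2584 0.471 0.0729 [0.4714 0.0737] 0.0585 0.0097 yaw -16.1
wrist 1223 0.4801 -0.0112 [ 0.48 -0.01] 0.01 0.04 yaw 5.6
```

```bash
python3 -m jog '[[0,0,-0.015,0,0,0],[0,0,-0.025,0,0,0],[0,0,-0.034,0,0,0],[0,0,-0.039,0,0,0],[0,0,-0.039,0,0,0]]'; python3 s.py
python3 -m jog '[[0,0,0,0,0,-4],[0,0,0,0,0,-8],[0,0,0,0,0,-12],[0,0,0,0,0,-16],[0,0,0,0,0,-16]]' |tail -2; python3 s.py
python3 -m jog '[[0,0,0,0,0,-3],[0,0,0,0,0,-6],[0,0,0,0,0,-9],[0,0,0,0,0,-9]]' |tail -2; python3 s.py
for i in 1 2 3; do python3 -m jog '[[0,0,0,0,0,-1],[0,0,0,0,0,-2],[0,0,0,0,0,-2]]' |tail -2; python3 s.py;done
```

```text
t: 8.2
eef_pos: [0.4801, -0.0224, 0.0737]
tool_rot: [-2.182, -2.259, 0.001]
force: [0.4, 0.3, -0.4]
finger_gap: 0.0148
gripper_force: 0.0
F [ 0.4  0.3 -0.4] M [-0.059  0.008  0.043] yaw 1.980000000000004 tq6 0.01 0.014849625915314772
finger_gap: 0.0149
gripper_force: 0.8
F [-1.3 -1.   0.1] M [-0.143  0.208  0.056] yaw -14.090000000000003 tq6 1.341 0.014887422934402608
finger_gap: 0.0147
gripper_force: 0.9
F [-2.5  0.1  1.5] M [-0.04   0.345  0.094] yaw -22.959999999999994 tq6 1.011 0.014738874855909363
finger_gap: 0.0149
gripper_force: 1.0
F [-2.1  0.4  2.7] M [0.073 0.299 0.037] yaw -25.019999999999996 tq6 0.318 0.01490436529028598
finger_gap: 0.0149
gripper_force: 1.1
F [-2.3  0.6  1.5] M [0.123 0.389 0.01 ] yaw -27.07 tq6 0.345 0.014856193713981976
finger_gap: 0.0148
gripper_force: 1.0
F [-2.9  0.7  1.9] M [0.076 0.373 0.017] yaw -29.07 tq6 0.349 0.014809857520127688
```

```bash
for i in 1 2 3 4; do python3 -m jog '[[0,0,0,0,0,-1],[0,0,0,0,0,-2],[0,0,0,0,0,-2]]' |tail -1; python3 s.py;done
```

```text
gripper_force: 1.1
F [-2.3  0.9  1.1] M [0.093 0.383 0.052] yaw -31.07 tq6 0.351 0.014642808150246569
gripper_force: 1.1
F [-1.8  0.2  1.8] M [0.115 0.336 0.038] yaw -33.08 tq6 0.351 0.01512291873909041
gripper_force: 1.1
F [-2.5  0.5  2.2] M [0.099 0.337 0.008] yaw -35.07 tq6 0.351 0.015168499752760458
gripper_force: 1.1
F [-3.   0.6  0.8] M [0.116 0.381 0.067] yaw -37.07 tq6 0.351 0.014996892688572771
```

The middle cap keeps turning under light drag. I'll take it to about 0.6 rad, well past the limit, then lift off and check the right jar.

```bash
python3 -m jog '[[0,0,0,0,0,-4],[0,0,0,0,0,-8],[0,0,0,0,0,-12],[0,0,0,0,0,-16],[0,0,0,0,0,-16]]' |tail -1; python3 s.py
python3 -m jog '[[0,0,0,0,0,6],[0,0,0,0,0,13],[0,0,0.02,0,0,13],[0,0,0.04,0,0,13],[0,0,0.04,0,0,13]]' ; python3 s.py
python3 -m jog '[[0.004,-0.03,0,0,0,8],[0.007,-0.06,0,0,0,16],[0.0105,-0.0945,0,0,0,24],[0.0105,-0.0945,0,0,0,32],[0.0105,-0.0945,0,0,0,40]]' ; python3 -m jog '[[0,0,0,0,0,2],[0,0,0,0,0,2]]'; python3 s.py
python3 -c "
from h import *
wings('side');wings('scene');wings('wrist')"
```

```text
gripper_force: 0.7
F [-1.5  0.6  0.2] M [0.086 0.224 0.049] yaw -53.08 tq6 1.338 0.015056531708298168
t: 12.2
eef_pos: [0.4817, -0.0228, 0.1165]
tool_rot: [2.844, 1.329, 0.006]
force: [0.2, 0.7, -0.1]
finger_gap: 0.0152
gripper_force: 0.0
F [ 0.2  0.7 -0.1] M [ 0.001 -0.019 -0.01 ] yaw -39.9 tq6 0.018 0.01524436248010804
t: 12.7
eef_pos: [0.4907, -0.118, 0.1134]
tool_rot: [-2.215, -2.227, 0.0]
force: [0.2, 0.8, -0.4]
finger_gap: 0.0146
gripper_force: 0.0
t: 12.9
eef_pos: [0.4907, -0.1172, 0.1136]
tool_rot: [-2.181, -2.261, 0.0]
force: [-0.5, -0.2, 0.7]
finger_gap: 0.0148
gripper_force: 0.0
F [-0.5 -0.2  0.7] M [-0.02   0.007  0.009] yaw 2.069999999999993 tq6 -0.892 0.014795176371334848
side 116 0.4694 0.0718 [0.4674 0.0708] 0.0586 0.0111 yaw -14.7
side 118 0.4784 -0.0221 [ 0.4765 -0.0236] 0.0606 0.0095 yaw -45.6
side 173 0.489 -0.1172 [ 0.4883 -0.1169] 0.0118 0.0589 yaw 3.3
scene 70 0.4704 0.0689 [0.4697 0.0674] 0.0591 0.01 yaw -14.7
scene 54 0.4774 -0.0266 [ 0.4741 -0.0301] 0.0495 0.0097 yaw -43.3
scene 95 0.4907 -0.1183 [ 0.4901 -0.1208] 0.0099 0.0587 yaw 4.7
wrist 2649 0.4809 -0.0212 [ 0.4816 -0.0207] 0.0597 0.0097 yaw -45.1
wrist 1184 0.4914 -0.1048 [ 0.4914 -0.1036] 0.01 0.0389 yaw 3.9
```

```bash
python3 -m jog '[[0,0,-0.015,0,0,0],[0,0,-0.025,0,0,0],[0,0,-0.035,0,0,0],[0,0,-0.04,0,0,0],[0,0,-0.04,0,0,0]]'; python3 s.py
python3 -m jog '[[0,0,0,0,0,-4],[0,0,0,0,0,-8],[0,0,0,0,0,-12],[0,0,0,0,0,-16],[0,0,0,0,0,-16]]' |tail -1; python3 s.py
python3 -m jog '[[0,0,0,0,0,-3],[0,0,0,0,0,-6],[0,0,0,0,0,-9],[0,0,0,0,0,-9]]' |tail -1; python3 s.py
for i in 1 2 3; do python3 -m jog '[[0,0,0,0,0,-1],[0,0,0,0,0,-2],[0,0,0,0,0,-2]]' |tail -1; python3 s.py;done
```

```text
t: 13.55
eef_pos: [0.4906, -0.117, 0.0736]
tool_rot: [-2.182, -2.259, 0.001]
force: [0.1, -0.1, 0.1]
finger_gap: 0.0151
gripper_force: 0.0
F [ 0.1 -0.1  0.1] M [0.027 0.029 0.027] yaw 1.980000000000004 tq6 0.004 0.015050099257665369
gripper_force: 0.2
F [-0.3  0.  -0.4] M [-0.031 -0.015  0.055] yaw -14.090000000000003 tq6 1.324 0.014822517393641467
gripper_force: 0.7
F [-1.7 -0.8  0.7] M [-0.011  0.306  0.038] yaw -22.959999999999994 tq6 1.004 0.01463767664480742
gripper_force: 3.2
F [-2.6 -0.3  3.9] M [0.006 0.48  0.115] yaw -25.010000000000005 tq6 0.385 0.01504436370356175
gripper_force: 4.4
F [-1.1  0.8  4. ] M [0.062 0.281 0.162] yaw -27.060000000000002 tq6 0.443 0.014722586008362973
gripper_force: 5.1
F [-0.1 -0.1  3.9] M [0.044 0.006 0.094] yaw -29.07 tq6 0.469 0.014943275534410584
```

```bash
for i in 1 2; do python3 -m jog '[[0,0,0,0,0,-1],[0,0,0,0,0,-1.5],[0,0,0,0,0,-1.5]]' |tail -1; python3 s.py;done
```

```text
gripper_force: 6.5
F [-0.3 -0.1  5.3] M [ 0.05  -0.006  0.199] yaw -30.560000000000002 tq6 0.359 0.01504708038457157
gripper_force: 11.4
F [ 0.1 -0.4  5.5] M [ 0.199 -0.005  0.297] yaw -32.04 tq6 0.494 0.01497460798587084
```

The right cap is firm too: it stops and the moment rises, as on the left. Next I lift, shut the fingers and go round to the front of the middle stall.

```bash
python3 -m jog '[[0,0,0,0,0,6],[0,0,0,0,0,14],[0,0,0.02,0,0,14],[0,0,0.04,0,0,14],[0,0,0.062,0,0,14]]' ; python3 -m jog '[[-0.04,0.02,0,0,0,6],[-0.08,0.05,0,0,0,12],[-0.085,0.0857,0,0,0,18],[-0.085,0.0857,0,0,0,24.5],[-0.085,0.0857,0,0,0,24.5]]' -1; python3 -m jog '[[0,0,0,0,0,0],[0,0,0,0,0,0],[0,0,0,0,0,0]]'; python3 s.py
python3 -c "
from h import *
wings('side');wings('scene');wings('wrist','w2')"
```

```text
t: 16.45
eef_pos: [0.4904, -0.117, 0.1363]
tool_rot: [-2.541, -1.845, 0.001]
force: [0.1, -0.0, 0.6]
finger_gap: 0.0155
gripper_force: 0.0
t: 16.95
eef_pos: [0.4057, -0.0309, 0.1363]
tool_rot: [2.089, 2.346, 0.0]
force: [0.2, -0.0, 0.0]
finger_gap: 0.0003
gripper_force: 0.0
t: 17.25
eef_pos: [0.4059, -0.0318, 0.1361]
tool_rot: [-2.095, -2.341, 0.0]
force: [0.5, 0.9, -0.6]
finger_gap: 0.0002
gripper_force: 0.0
F [ 0.5  0.9 -0.6] M [-0.03   0.033 -0.006] yaw 6.340000000000003 tq6 0.044 0.0002055094411289971
side 118 0.4792 -0.0214 [ 0.4768 -0.0234] 0.0593 0.0095 yaw -45.4
side 170 0.4895 -0.1162 [ 0.4886 -0.1176] 0.0588 0.0116 yaw -15.5
scene 77 0.4788 -0.0258 [ 0.4786 -0.0264] 0.0603 0.0094 yaw -45.7
scene 90 0.4924 -0.117 [ 0.491  -0.1195] 0.0641 0.0099 yaw -15.7
wrist 2221 0.471 0.0732 [0.4708 0.0743] 0.0592 0.0101 yaw -15.7
wrist 1596 0.4807 -0.0207 [ 0.4805 -0.0198] 0.0601 0.0102 yaw -45.4
wrist 219 0.495 -0.107 [ 0.4953 -0.1022] 0.0427 0.0094 yaw -16.7
```

View pics/w2.png

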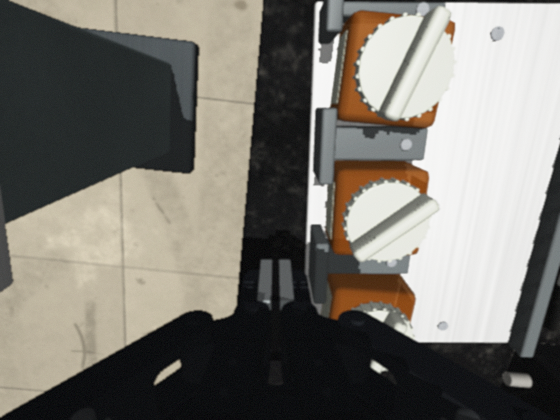

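The wrist view shows the middle jar (390,215) with its notch facing the tool. Next I descend and ease in to contact.

```bash
python3 -m jog '[[0,0,-0.04,0,0,0],[0,0,-0.08,0,0,0],[0,0,-0.106,0,0,0],[0,0,-0.106,0,0,0]]'; python3 -m jog '[[0.006,0.0007,0,0,0,0],[0.012,0.0014,0,0,0,0],[0.018,0.002,0,0,0,0],[0.022,0.0025,0,0,0,0],[0.022,0.0025,0,0,0,0]]';python3 s.py;  python3 -m jog '[[0.003,0.0003,0,0,0,0],[0.006,0.0007,0,0,0,0],[0.009,0.001,0,0,0,0],[0.012,0.0014,0,0,0,0],[0.015,0.0017,0,0,0,0]]';python3 s.py
```

```text
t: 17.8
eef_pos: [0.4041, -0.0312, 0.0278]
tool_rot: [-2.09, -2.339, 0.005]
force: [0.5, -0.1, -0.3]
finger_gap: -0.0002
gripper_force: 0.0
t: 18.3
eef_pos: [0.4287, -0.0289, 0.0308]
tool_rot: [2.091, 2.343, 0.001]
force: [0.1, 0.2, 0.1]
finger_gap: -0.0003
gripper_force: 0.0
F [0.1 0.2 0.1] M [-0.029 -0.013  0.095] yaw 6.489999999999995 tq6 0.056 -0.00032378465472430513
t: 18.8
eef_pos: [0.4423, -0.0272, 0.0303]
tool_rot: [-2.091, -2.342, 0.002]
force: [-8.7, -0.8, 6.7]
finger_gap: 0.0002
gripper_force: 4.0
F [-8.7 -0.8  6.7] M [-0.252  1.193  0.025] yaw 6.480000000000004 tq6 -0.028 0.0002113735327721112
```

```bash
for i in 1; do python3 -m jog '[[0.004,0.0005,0,0,0,0],[0.008,0.0009,0,0,0,0],[0.012,0.0014,0,0,0,0],[0.016,0.0018,0,0,0,0],[0.020,0.0023,0,0,0,0]]' | sed -n 2p;python3 s.py; done; python3 -c "
from h import *
im,W,_=cam('side');save('s3',im[150:350,180:430].repeat(3,0).repeat(3,1)[:600,:750])
w=(im.min(-1)>150)&(W[...,2]>.08)&(W[...,2]<.09)&(abs(W[...,1]+.02)<.045)&(W[...,0]>.45)&(W[...,0]<.6); print(W[w].mean(0),W[w].min(0),W[w].max(0))"
```

```text
eef_pos: [0.4624, -0.0249, 0.0303]
F [-8.1 -1.   6.8] M [-0.211  1.193  0.041] yaw 6.480000000000004 tq6 -0.05 1.4039362360035287e-05
[ 0.51001832 -0.0286006   0.08275765] [ 0.51001832 -0.0286006   0.08275765] [ 0.51001832 -0.0286006   0.08275765]
```

View pics/s3.png

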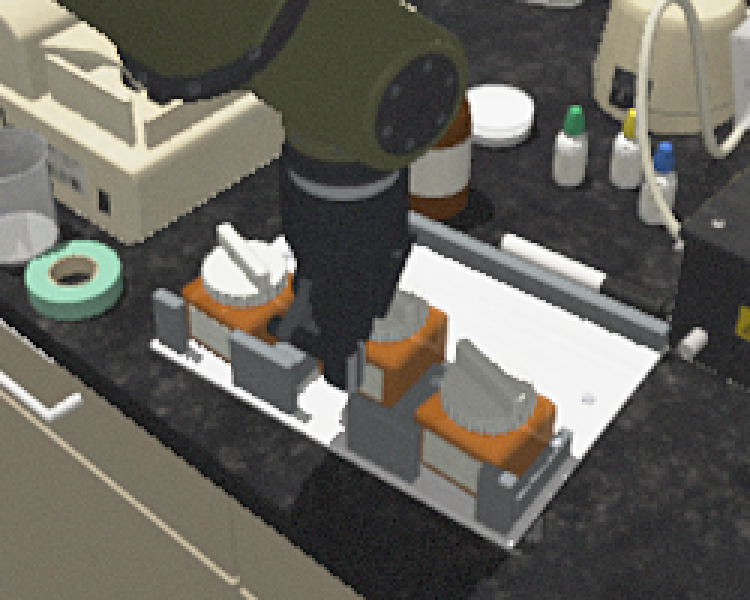

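The jar is moving out straight, seen at about (400,345) in the crop, and the neighbours are in place. I'll continue the push.

```bash
for i in 1 2; do python3 -m jog '[[0.005,0.0006,0,0,0,0],[0.010,0.0011,0,0,0,0],[0.015,0.0017,0,0,0,0],[0.020,0.0023,0,0,0,0],[0.025,0.0028,0,0,0,0]]' | sed -n 2p;python3 s.py; done;python3 -m jog '[[0.004,0.0005,0,0,0,0],[0.008,0.001,0,0,0,0],[0.008,0.001,0,0,0,0]]'; python3 -c "
from h import *
for n in('side','scene','wrist'):
  im,W,_=cam(n)
  w=(im.astype(int)[...,0]-im[...,2]>60)&(W[...,2]>.02)&(W[...,2]<.056)&(abs(W[...,1]+.015)<.06)&(W[...,0]>.5)&(W[...,0]<.64); p=W[w]
  q=(p-[.4798,-.0225,0])@np.array([[.9936,-.113,0],[.113,.9936,0],[0,0,1]]);print(n,len(q));
  if len(q): print(np.percentile(q,[1,50,99],0).round(4))"
```

```text
eef_pos: [0.4875, -0.0221, 0.0302]
F [-6.8 -0.7  4.9] M [-0.174  1.072 -0.012] yaw 6.489999999999995 tq6 -0.034 0.0002857679155893265
eef_pos: [0.5125, -0.0193, 0.0302]
F [-7.6  0.4  5.3] M [-0.112  1.04   0.019] yaw 6.480000000000004 tq6 -0.029 -0.00020517820163789606
t: 20.65
eef_pos: [0.521, -0.0183, 0.0302]
tool_rot: [-2.092, -2.343, 0.001]
force: [-1.8, 0.0, 0.8]
finger_gap: 0.0002
gripper_force: 0.4
side 222
[[ 0.0535 -0.032   0.0208]
 [ 0.0676 -0.0241  0.0501]
 [ 0.1182  0.0213  0.0546]]
scene 277
[[ 0.0557 -0.0358  0.0205]
 [ 0.0788 -0.0312  0.0458]
 [ 0.1185 -0.0092  0.0549]]
wrist 5780
[[ 0.0571 -0.0017  0.0457]
 [ 0.0774  0.0282  0.0503]
 [ 0.1185  0.0342  0.0521]]
```

The jar's centre is at about 87 mm. I'll push it 10 mm more, then retreat.

```bash
python3 -m jog '[[0.004,0.0005,0,0,0,0],[0.008,0.0009,0,0,0,0],[0.01,0.0011,0,0,0,0],[0.01,0.0011,0,0,0,0]]' | sed -n 2p; python3 -m jog '[[-0.01,-0.0011,0,0,0,0],[-0.04,-0.0045,0,0,0,0],[-0.08,-0.009,0,0,0,0],[-0.125,-0.0141,0,0,0,0],[-0.125,-0.0141,0,0,0,0]]' | sed -n 2p;  python3 -m jog '[[0,0,0.05,0,0,0],[0,0,0.1,0,0,0],[0,0,0.15,0,0,0],[0,0,0.15,0,0,0],[0,0,0.15,0,0,0]]'; python3 -c "
from h import *
wings('side');wings('scene')
for n in('side','scene'):
  im,W,_=cam(n)
  if n=='side': save('s4',im[150:350,180:430].repeat(3,0).repeat(3,1)[:600,:750])
  w=(im.astype(int)[...,0]-im[...,2]>60)&(W[...,2]>.02)&(W[...,2]<.056)&(abs(W[...,1]+.015)<.06)&(W[...,0]>.5)&(W[...,0]<.64); p=W[w]
  q=(p-[.4798,-.0225,0])@np.array([[.9936,-.113,0],[.113,.9936,0],[0,0,1]]);print(n,len(q),np.percentile(q,[1,50,99],0).round(4))"; python3 s.py
```

```text
eef_pos: [0.5307, -0.0172, 0.0302]
eef_pos: [0.4002, -0.0311, 0.0293]
t: 22.2
eef_pos: [0.4061, -0.0313, 0.1811]
tool_rot: [2.091, 2.342, 0.003]
force: [0.0, -0.5, -0.4]
finger_gap: -0.0001
gripper_force: 0.0
side 113 0.4691 0.0723 [0.4677 0.0711] 0.059 0.0105 yaw -16.0
side 169 0.4901 -0.1154 [ 0.4885 -0.1175] 0.0605 0.0108 yaw -16.1
scene 97 0.4916 -0.1186 [ 0.4904 -0.1209] 0.0632 0.0105 yaw -15.0
side 330 [[ 0.063  -0.0314  0.0206]
 [ 0.0713 -0.0167  0.05  ]
 [ 0.1244  0.0314  0.054 ]]
scene 341 [[ 0.0644 -0.0354  0.0213]
 [ 0.0801 -0.0286  0.0475]
 [ 0.1264  0.032   0.0541]]
F [ 0.  -0.6 -0.8] M [ 0.023 -0.056  0.041] yaw 6.480000000000004 tq6 -0.0 -0.00022489661650844793
```

View pics/s4.png

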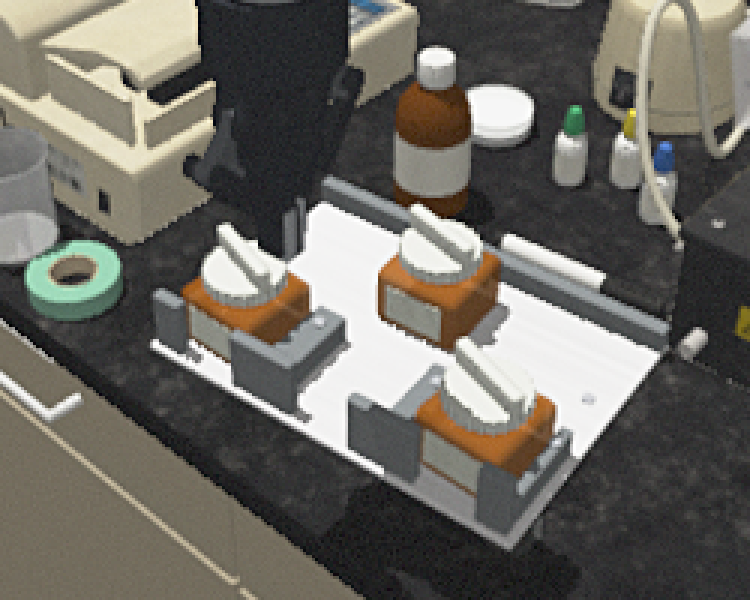

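The middle jar stands upright in the lane, at about (440,290) in the crop, with its centre about 95 mm behind the stall line. The other two are in their stalls with their caps at the stop, and the robot is clear of everything.

```bash
python3 -c "
from workcell import robot
print(robot.job_done())"
```

```text
the job is handed in; nothing more can be done
None
```

I handed the job in: the middle jar's cap kept turning, so that jar now stands upright in the rework lane about 95 mm behind the stall line, and the left and right caps came up firm with their jars still in their stalls.

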